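# Tuck a flashing strip under a lapped slate and hold it down

### The arm

A 6-joint arm with a two-finger parallel gripper is mounted at the origin on a cart in front of the work surface, level with it; the furniture and walls round the work are solid. World frame = base frame: x ahead of the robot, y to its left, z up, the work surface at z = 0. Lengths are in m, angles in degrees, forces in N, time in s.
With the tool pointing down it reaches from about 0.275 to 0.825 m from the base axis. Payload 4.9 kg.
Tool frame: the origin (TCP) lies at the very end of the fingers, on their centre line; the grasp point (between the pads) lies 19 mm behind it; z points along the fingers, y is the line along which they close (so a half turn about z gives the same grasp; the last joint's range is limited). The gripper opens to 85 mm and grips with 20 to 120 N. Pads are 22 mm wide; open, the fingers measure 114 mm over their backs; the gripper's body (76 mm by 85 mm) begins 54 mm behind the grasp point. The pads swing forward as they close: fully open they stand 13 mm farther back than shut.
Start: joints at [-71.746, 18.69, -11.035, 60.275, 0, 82.311], TCP at [0.241, -0.495, 0.231] pointing down, gripper open.
Joint ranges: [-152.03, 152.03], [-55.5, 102.48], [-74.3, 77.21], [-110.64, 120.58], [-84.22, 78.4], [-180, 180]. Speed limits (degrees/s): [147.25, 147.25, 180, 180, 180, 180].

### API

Orientations are given as a 3x3 rotation matrix whose columns are the frame's x, y, z axes.
In Python, from workcell import r gives the robot as it stands.
- The arm moves only by the shell command python3 -m inch 'ROWS' [FORCE]. ROWS is JSON, a list of rows, each a list of 5 numbers: the shift along the world's x, y, z in m, then the turn about the world's z in rad, then the finger opening in m, from 0 to 0.0854. A call has exactly 8 rows; each row shifts and turns the commanded pose from where the row before left it; what a row does not reach is not made up. A row lasts 1/8 s, in which the tool goes at most 62.5 mm and 10.7 degrees, less where a joint would pass 70% of its speed; a pose out of reach is approached as far as the arm can. A call is refused whole if a number of a shift passes 0.0625 or a number of a turn 0.188, either way. A call with a gripper value outside its range is refused whole. The fingers move at their own pace and stop on an object; FORCE is the grip in N (left out, the last holds). Time passes only in rows, so rows that do not move let the fingers close, or fill a call up. It gives the time, the measured TCP pose, the force, the opening and the grip force at its end, in the units of the state.
- r.observe(): the state, without advancing time (a new reading comes with each control period).
- r.camera(name): name is "side" or "top"; returns a dict with "pixels" (384x512x3 uint8, blue, green, red), "vfov" (degrees; the focal length in pixels is half the picture's height over the tangent of half this angle, whatever the lens; pixels are square), "cx", "cy" (the principal point, pixels), "dist_coeffs" ([k1, k2, p1, p2, k3] as OpenCV has them; the pictures are not rectified), "rvec" (rotation vector, rad) and "tvec" (3), from world to camera coordinates, as OpenCV has them. Camera axes: x right, y down, z forward; pixel columns grow to the right and rows downward; lengths in m; the calibration is good to about 2 mm. A picture is of the moment at which its call begins. There is no depth.
- r.sign_off(): hands the job in; it is judged then, once.
The state is a dict: "clock": time; "joint_pos": joint angles; "qvel": joint speeds; "joint_torque": joint torques, N m; "tool_pos": TCP position; "eef_rot": TCP orientation; "wrist_force": force on the tool from outside, world axes, zero at the start; "moment": the same for the moment, N m; "width": finger opening in m; "finger_force": force on a finger pad.
Only numpy, scipy, OpenCV 4.12 (cv2) and the standard library are available. Lean on these libraries where they do the work, as an engineer would, in place of code of your own. Each camera call takes 0.05 s, during which the arm holds its last target. There are 200 camera calls.

### The job

Take the copper flashing strip by its standing rib, lay it on the roof sample board and slide its front edge under the lapped slate, square and centred, until you feel it come up against the hidden stop; do not lift the slate. Finish still gripping the rib, with the strip up against the stop and pressed firmly flat on the board: do not let go. Leave the dye bottle, the pen and the cup where they are.

Things in the scene. Friction and masses are not known exactly. Their poses are not given: they have to be found in the camera images.
- roof_model: roof sample board, fixed on the table. Origin on the table, deck top 18 mm above it; x axis = push-in direction (from the open front half nearer the robot to under the slate), z up. Plywood deck 190 mm wide (y), from x = -150 to +130 mm; dark slate covers x = 0 to 118 mm; symmetric about y = 0
- deck: the plywood deck, 18 mm thick, same origin and axes as roof_model, with two battens 8 mm high that carry the slate, at y = +-81 mm (inner faces +-75 mm), x = 10 to 128 mm
- slate (a joint): lift of the slate: a dark grey rigid slate of three tabs, 118 x 172 x 6 mm, 80 g, hinged freely along its far edge; 0 = lying on its battens, positive = front edge raised (rad, 0.05 is 6 mm at the front edge)
- slate_edge (a point): middle of the slate's front lower edge; at rest 8 mm above the deck, which is the height of the slot under the slate (150 mm wide between battens)
- stop: hidden stop under the slate: wooden bar 120 mm wide (y), 14 mm deep, 6.5 mm high, on the deck, parallel to the slate's edge, 30 to 55 mm behind it, held by friction (80 N). Origin: middle of the lower edge of its front face, which the strip's front edge must meet
- strip: copper flashing strip, loose, about 120 g: flange 120 x 120 x 4 mm with a standing rib 50 mm long (x), 12 mm thick (y), top 42 mm above the flange's underside, from 55 to 5 mm behind the flange's centre. Origin: centre of the flange's underside, on the table at the start; x axis along the rib to the plain front edge that is tucked in, z up
- rib_grip (a point): point in the rib at which to grip, fingers closing across its 12 mm: 30 mm behind the strip's centre (90 mm behind its front edge), 28 mm above the flange's underside
- strip_edge (a point): middle of the strip's front lower edge, 60 mm in front of its centre
- bottle: bystander: brown dye bottle with white cap, 28 mm wide, 65 mm high, origin at its foot
- pen: bystander: blue pen lying on the table, 145 mm long
- cup: bystander: plastic cup with blue dye, 73 mm wide, 88 mm high, origin at its foot

How it is judged (in metres and radians):
On the way, in this order (a step that is already met when the one before it is completed fails the run):
1. the strip's front edge is at least 10 mm in under the slate, near its middle, held by the fingers (x of strip_edge in the frame of slate_edge above 0.01 m and y of strip_edge in the frame of roof_model between -0.03 and 0.03 m and z of strip_edge in the frame of roof_model above 0.015 m and z of strip_edge in the frame of slate_edge below -0.001 m and contact force between the fingers and strip above 1 N), for 0.05 s.
2. the strip touches the hidden stop with over 1 N (contact force between strip and stop above 1 N), for 0.01 s.
At the end, for the whole second after the job is handed in: Fingers grip the strip (> 2 N) and press it on the deck (> 3.5 N); its front edge is within 3 mm of the stop, 12 mm of the centre line and 2 mm of the deck; strip flat (0.03 rad), square (0.06 rad) and at rest; slate down (< 0.015 rad) (contact force between the fingers and strip above 2 N and contact force between strip and deck above 3.5 N and x of strip_edge in the frame of stop above -0.003 m and y of strip_edge in the frame of roof_model between -0.012 and 0.012 m and z of strip_edge in the frame of roof_model below 0.02 m and angle between the x axis of strip and the x axis of roof_model, either way round below 0.06 rad and angle between strip's own z axis and vertical below 0.03 rad and value of joint slate below 0.015 rad and linear speed of strip below 0.01 m/s); the arm keeps its last pose, push and grip.
It fails at once if the slate is lifted by more than 0.05 rad (6 mm at its edge) (value of joint slate above 0.05 rad).
It fails at once if the stop is shoved out of place by more than 4 mm (distance of stop from where it was at the start of the episode above 0.004 m).
It fails at once if the bottle, pen or cup is moved by more than 20 mm (distance of any of bottle, pen, cup from where it was at the start of the episode above 0.02 m).
It also fails if it takes over 38 s, if anything falls off the work surface, if the arm or the gripper's body presses on something with over 40 N, if the wrist force passes 120 N, or if a joint passes its speed limit or range.

## Working session

There is one attempt and no reset: what is moved stays moved. The work goes in short steps, Python scripts to look and compute and a shell command to move; the robot and the scene stay as the last step left them, time stands still between calls to the robot, and variables do not carry over. Pictures are saved under pics/ and viewed, at most 10 in all, crops included, and the job is handed in when it is done.

```bash
mkdir -p pics; ls
cat > h.py <<'E'
import numpy as np, cv2
from workcell import r
def shot(name,png=None):
    c=r.camera(name); im=np.array(c["pixels"]); H=im.shape[0]
    f=H/2/np.tan(np.radians(c["vfov"])/2)
    K=np.array([[f,0,c["cx"]],[0,f,c["cy"]],[0,0,1.]]); d=np.array(c["dist_coeffs"],float)
    rv=np.array(c["rvec"],float).reshape(3,1); t=np.array(c["tvec"],float).reshape(3,1)
    if png: cv2.imwrite("pics/"+png,im)
    return im,(K,d,rv,t)
def ray(cal,uv):
    K,d,rv,t=cal; R=cv2.Rodrigues(rv)[0]
    p=cv2.undistortPoints(np.array(uv,float).reshape(-1,1,2),K,d).reshape(-1,2)
    D=np.c_[p,np.ones(len(p))]@R; return (-R.T@t).ravel(),D
def onz(cal,uv,z):
    o,D=ray(cal,uv); s=(z-o[2])/D[:,2]; return o+D*s[:,None]
def proj(cal,P):
    K,d,rv,t=cal; return cv2.projectPoints(np.array(P,float).reshape(-1,3),rv,t,K,d)[0].reshape(-1,2)
E
python3 - <<'E'
from h import *
a,c1=shot("top","t0.png"); b,c2=shot("side","s0.png")
print(ray(c1,[[256,192]]),ray(c2,[[256,192]])); print(r.observe())
E
```

```text
pics
(array([ 0.43926096, -0.06526679,  1.36876926]), array([[ 0.12625025,  0.00956405, -0.99208067]])) (array([ 0.48344756, -0.92895454,  0.72027371]), array([[ 0.07804731,  0.79959024, -0.59548743]]))
{'clock': 0.1, 'joint_pos': array([-7.17430059e+01,  1.87279136e+01, -1.10834924e+01,  6.02755367e+01,
       -7.46822735e-04,  8.23119443e+01]), 'qvel': array([-0.01402334, -0.08969423,  0.01427282, -0.08346859, -0.01491013,
        0.02223878]), 'joint_torque': array([-1.92036134e-05, -4.44237828e+01,  2.63037997e+01,  7.88617210e-03,
       -2.54355700e-04, -8.53072237e-06]), 'tool_pos': array([ 0.24048713, -0.49407976,  0.23059876]), 'eef_rot': array([[ 8.99214100e-01,  4.37508588e-01, -4.87760469e-04],
       [ 4.37508818e-01, -8.99212972e-01,  1.43696664e-03],
       [ 1.90084702e-04, -1.50554017e-03, -9.99998849e-01]]), 'wrist_force': array([ 0.23127501, -0.58720453, -0.57578814]), 'moment': array([ 0.02782896, -0.02516445,  0.0530725 ]), 'finger_force': 0.0, 'width': 0.08546020824219644}
```

View pics/t0.png

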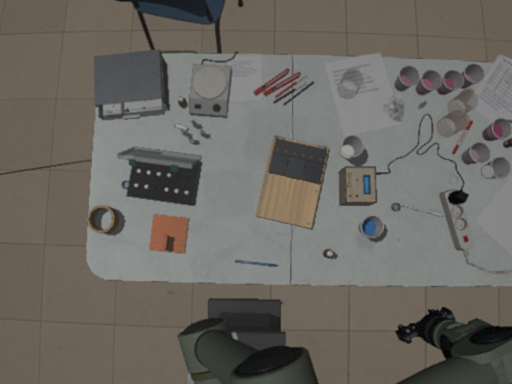

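View pics/s0.png

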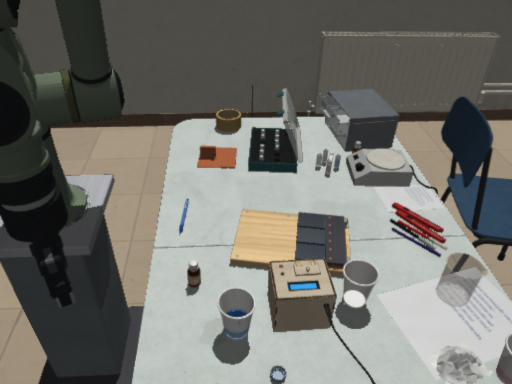

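The top view shows the orange strip at (169,234) with its rib towards the robot, the board at (294,182) with the slate at its far end, the pen at (256,263), the bottle at (330,253) and the cup at (372,227). The side view shows the same layout, with the strip at (217,157) and the board at (290,240).

```bash
cat > m.py <<'E'
from h import *
def big(m):
    n,l,s,_=cv2.connectedComponentsWithStats(m.astype(np.uint8)); i=1+np.argmax(s[1:,4]); return l==i
def rect(m):
    c=max(cv2.findContours(m.astype(np.uint8),0,1)[0],key=cv2.contourArea); return cv2.boxPoints(cv2.minAreaRect(c))
E
python3 - <<'E'
from m import *
a,c=shot("top"); hsv=cv2.cvtColor(a,cv2.COLOR_BGR2HSV).astype(int); H,S,V=[hsv[...,i] for i in range(3)]
yy,xx=np.mgrid[:384,:512]
print(hsv[225,160],hsv[243,169],hsv[200,290],hsv[160,295],hsv[215,140])
reg=(xx>140)&(xx<200)&(yy>205)&(yy<260)
def poly(name,m,z):
    q=rect(m); P=onz(c,q,z)[:,:2]; 
    print(name,m.sum(),q.round(1).tolist(),P.round(4).tolist(),'c',P.mean(0).round(4),'sides',np.linalg.norm(P-np.roll(P,-1,0),axis=1).round(4),
     'ang',[round(float(np.degrees(np.arctan2(*(P[(i+1)%4]-P[i])[::-1]))),2) for i in range(4)])
cop=big(reg&(S>100)&((H<20)|(H>170))); poly('strip',cop,.004)
poly('rib',big(cop&(V<130)),.04)
br=(xx>245)&(xx<335)&(yy>125)&(yy<235)
wood=big(br&(S>70)&(H>8)&(H<30)&(V>120)); poly('wood',wood,.018)
poly('slate',big(br&(V<80)),.032)
s,c2=shot("side")
cv2.imwrite("pics/z.png",np.hstack([cv2.resize(a[200:265,135:205],None,fx=5,fy=5,interpolation=2),cv2.resize(a[125:235,250:335],None,fx=3,fy=3,interpolation=2)[:325]]))
cv2.imwrite("pics/z2.png",cv2.resize(s[195:285,220:360],None,fx=5,fy=5,interpolation=2))
E
```

```text
[  9 130 149] [ 9 81 60] [ 17  85 147] [98 16 63] [ 60   6 138]
strip 1121 [[149.39999389648438, 248.8000030517578], [153.1999969482422, 214.1999969482422], [187.6999969482422, 218.10000610351562], [183.8000030517578, 252.60000610351562]] [[0.4156, 0.2995], [0.5314, 0.2915], [0.521, 0.1744], [0.4059, 0.1832]] c [0.4685 0.2372] sides [0.116  0.1176 0.1154 0.1167] ang [-3.93, -95.07, 175.64, 85.23]
rib 58 [[164.0, 250.0], [164.0, 234.0], [174.0, 234.0], [174.0, 250.0]] [[0.4137, 0.2416], [0.4654, 0.2437], [0.4661, 0.2109], [0.4145, 0.2089]] c [0.4399 0.2263] sides [0.0517 0.0328 0.0517 0.0327] ang [2.29, -88.67, -177.84, 91.44]
wood 2440 [[256.0, 215.1999969482422], [266.8999938964844, 168.0], [321.5, 180.60000610351562], [310.6000061035156, 227.8000030517578]] [[0.534, -0.0538], [0.6926, -0.0871], [0.6536, -0.2695], [0.4959, -0.2339]] c [ 0.594  -0.1611] sides [0.1621 0.1865 0.1617 0.184 ] ang [-11.85, -102.08, 167.29, 78.05]
slate 1824 [[268.1000061035156, 171.89999389648438], [275.79998779296875, 137.6999969482422], [329.6000061035156, 149.89999389648438], [321.8999938964844, 184.0]] [[0.677, -0.0909], [0.7931, -0.1149], [0.7553, -0.2944], [0.6399, -0.2686]] c [ 0.7163 -0.1922] sides [0.1186 0.1835 0.1183 0.1815] ang [-11.64, -101.88, 167.38, 78.21]
```

View pics/z.png

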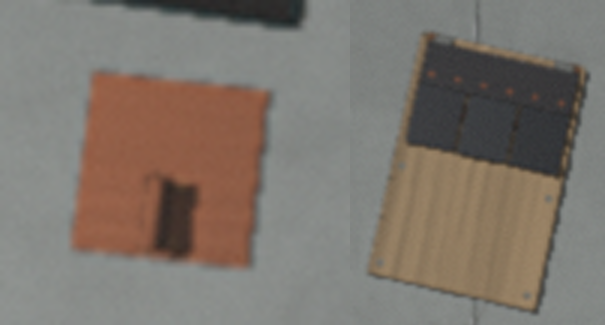

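The crop shows the strip square and a little clockwise, with the rib's lit top at (155,215) and its dark side at (178,215). The board edges are clear. The sizes check out: strip about 120 mm, deck about 189 mm.

Strip centre is (0.4685, 0.2372) with yaw -4.5°. Board origin is about (0.660, -0.175) with yaw -12.1°. Next I go above the rib grip point (0.4386, 0.2396), turning +149.6° so the last joint stays within its range.

```bash
python3 -m inch '[[0.0124,0.0459,0,0.163,0.06],[0.0124,0.0459,0,0.163,0.06],[0.0124,0.0459,0,0.163,0.06],[0.0124,0.0459,0,0.163,0.06],[0.0124,0.0459,0,0.163,0.06],[0.0124,0.0459,0,0.163,0.06],[0.0124,0.0459,0,0.163,0.06],[0.0124,0.0459,0,0.163,0.06]]' 60
python3 -m inch '[[0.0124,0.0459,0,0.163,0.06],[0.0124,0.0459,0,0.163,0.06],[0.0124,0.0459,0,0.163,0.06],[0.0124,0.0459,0,0.163,0.06],[0.0124,0.0459,0,0.163,0.06],[0.0124,0.0459,0,0.163,0.06],[0.0124,0.0459,0,0.163,0.06],[0.0124,0.0459,0,0.163,0.06]]'
python3 -m inch '[[0,0,-0.04,0,0.06],[0,0,-0.04,0,0.06],[0,0,-0.04,0,0.06],[0,0,0,0,0.06],[0,0,0,0,0.06],[0,0,0,0,0.06],[0,0,0,0,0.06],[0,0,0,0,0.06]]'
```

```text
clock: 1.2
tool_pos: [0.34, -0.126, 0.2314]
eef_rot: [[-0.19, 0.982, 0.001], [0.982, 0.19, -0.0], [-0.0, 0.0, -1.0]]
wrist_force: [1.0, -0.6, -0.1]
width: 0.0596
finger_force: 0.0
clock: 2.2
tool_pos: [0.4392, 0.2415, 0.2312]
eef_rot: [[-0.997, 0.075, 0.0], [0.075, 0.997, -0.0], [-0.0, -0.0, -1.0]]
wrist_force: [1.3, -0.3, 0.8]
width: 0.0601
finger_force: 0.0
clock: 3.2
tool_pos: [0.4395, 0.24, 0.112]
eef_rot: [[-0.997, 0.081, 0.001], [0.081, 0.997, 0.0], [-0.001, 0.001, -1.0]]
wrist_force: [-0.4, 0.6, 0.5]
width: 0.0602
finger_force: 0.0
```

```bash
python3 -m inch '[[0,0,-0.03,0,0.06],[0,0,-0.03,0,0.06],[0,0,-0.02,0,0.06],[0,0,-0.01,0,0.06],[-0.001,0,-0.01,0,0.06],[0,0,0,0,0.06],[0,0,0,0,0.06],[0,0,0,0,0.06]]'
python3 - <<'E'
from h import *
s,c=shot("side"); u,v=proj(c,[.4686,.237,.02])[0].astype(int); t,_=shot("top")
cv2.imwrite("pics/g1.png",np.hstack([cv2.resize(s[v-40:v+40,u-50:u+50],None,fx=4,fy=4),cv2.resize(t[200:280,120:220],None,fx=4,fy=4)]))
print(r.observe()["tool_pos"])
E
```

```text
clock: 4.2
tool_pos: [0.4386, 0.24, 0.0119]
eef_rot: [[-0.997, 0.081, 0.001], [0.081, 0.997, 0.0], [-0.001, 0.0, -1.0]]
wrist_force: [-0.2, -0.3, 0.5]
width: 0.06
finger_force: 0.0
[0.43837883 0.23994439 0.01171811]
```

View pics/g1.png

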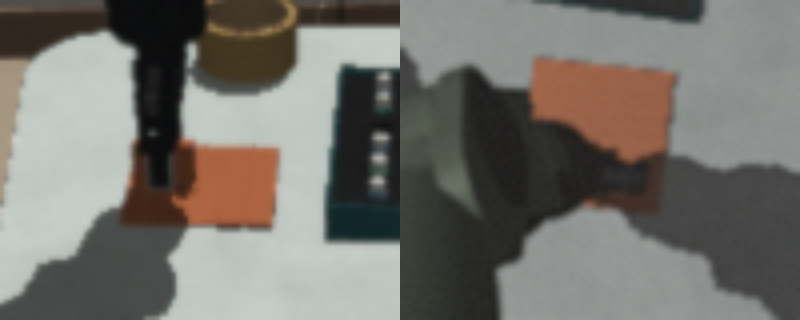

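The fingers straddle the rib over the flange: finger tip at (160,185) in the left crop, strip unmoved. Now I close and lift.

```bash
python3 -m inch '[[0,0,0,0,0.03],[0,0,0,0,0.015],[0,0,0,0,0.005],[0,0,0,0,0.005],[0,0,0,0,0.005],[0,0,0.01,0,0.005],[0,0,0.02,0,0.005],[0,0,0.03,0,0.005]]' 90
python3 - <<'E'
from m import *
s,c=shot("side"); t,ct=shot("top"); o=r.observe(); print(o["tool_pos"],o["width"],o["finger_force"])
u,v=proj(c,[.4686,.237,.05])[0].astype(int)
cv2.imwrite("pics/g2.png",np.hstack([cv2.resize(s[v-40:v+40,u-50:u+50],None,fx=4,fy=4),cv2.resize(t[200:280,120:220],None,fx=4,fy=4)]))
E
```

```text
clock: 5.3
tool_pos: [0.437, 0.2395, 0.0714]
eef_rot: [[-0.997, 0.081, -0.002], [0.081, 0.997, -0.001], [0.002, -0.001, -1.0]]
wrist_force: [0.8, 0.2, -1.4]
width: 0.0107
finger_force: 87.6
[0.44001128 0.24064135 0.07404979] 0.010400496204012837 87.65994787216187
```

View pics/g2.png

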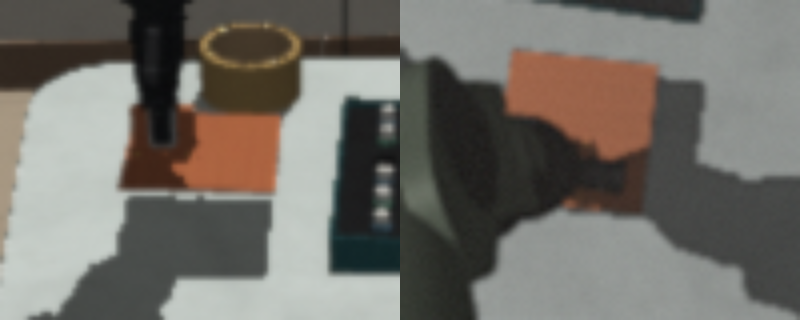

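The strip is lifted level in the grip. I carry it to the board with its front edge 25 mm short of the slate, TCP (0.5476, -0.151), turning by -0.13 rad.

```bash
python3 -m inch '[[0,0,0.02,0,0.005],[0.009,-0.0325,0,-0.011,0.005],[0.009,-0.0325,0,-0.011,0.005],[0.009,-0.0325,0,-0.011,0.005],[0.009,-0.0325,0,-0.011,0.005],[0.009,-0.0325,0,-0.011,0.005],[0.009,-0.0325,0,-0.011,0.005],[0.009,-0.0325,0,-0.011,0.005]]'
python3 -m inch '[[0.009,-0.0325,0,-0.011,0.005],[0.009,-0.0325,0,-0.011,0.005],[0.009,-0.0325,0,-0.011,0.005],[0.009,-0.0325,0,-0.011,0.005],[0.009,-0.0325,0,-0.011,0.005],[0,0,-0.02,-0.009,0.005],[0,0,0,0,0.005],[0,0,0,0,0.005]]'
python3 - <<'E'
from m import *
o=r.observe(); T=o["tool_pos"]; print(T,o["wrist_force"])
zt=T[2]-.0117+.004
for n in ("top","side"):
    a,c=shot(n); hsv=cv2.cvtColor(a,cv2.COLOR_BGR2HSV).astype(int); H,S,V=[hsv[...,i] for i in range(3)]
    p=proj(c,[.577,-.157,zt])[0]; yy,xx=np.mgrid[:384,:512]
    m=big((abs(xx-p[0])<50)&(abs(yy-p[1])<40)&(S>110)&(H<13)); q=rect(m); P=onz(c,q,zt)[:,:2]
    if n=="top":print(q.round(1).tolist(),P.round(4).tolist(),np.linalg.norm(P-np.roll(P,-1,0),axis=1).round(4),[round(float(np.degrees(np.arctan2(*(P[(i+1)%4]-P[i])[::-1]))),2) for i in range(4)])
    u,v=p.astype(int); k=cv2.resize(a[v-55:v+45,u-50:u+75],None,fx=3,fy=3,interpolation=2); L=k if n=="top" else np.hstack([L,k])
cv2.imwrite("pics/g3.png",L)
E
```

```text
clock: 6.4
tool_pos: [0.5007, 0.0113, 0.0906]
eef_rot: [[-0.988, 0.157, -0.001], [0.157, 0.988, 0.0], [0.001, 0.0, -1.0]]
wrist_force: [0.2, 0.3, -1.0]
width: 0.0106
finger_force: 87.8
clock: 7.4
tool_pos: [0.5456, -0.1497, 0.0711]
eef_rot: [[-0.976, 0.219, -0.001], [0.219, 0.976, 0.0], [0.001, 0.0, -1.0]]
wrist_force: [-0.6, 1.2, -1.5]
width: 0.0105
finger_force: 87.9
[ 0.54556019 -0.1497025   0.07108748] [-0.62604587  1.2053667  -1.53162575]
[[272.79998779296875, 187.0], [274.1000061035156, 180.60000610351562], [276.20001220703125, 181.0], [274.8999938964844, 187.39999389648438]] [[0.6227, -0.1063], [0.6433, -0.11], [0.6421, -0.1168], [0.6214, -0.1131]] [0.021  0.0069 0.021  0.0069] [-10.35, -100.37, 169.62, 79.65]
```

View pics/g3.png

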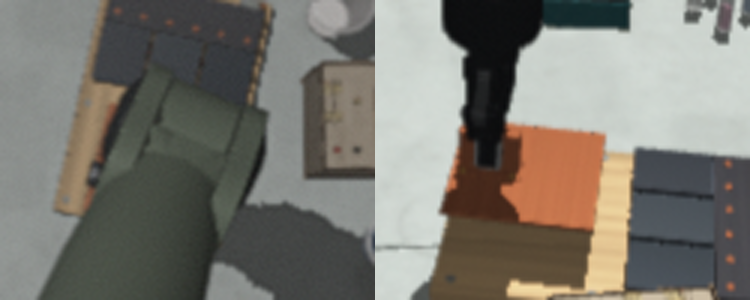

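The top view is blocked by the arm. The side view shows the strip level above the deck: front edge at (590–605, 130–225) in the crop, parallel to the slate edge at x≈635. I lower it to just above the deck and measure in the side view.

```bash
python3 -m inch '[[0,0,-0.015,0,0.005],[0,0,-0.012,0,0.005],[0,0,-0.008,0,0.005],[0,0,-0.003,0,0.005],[0,0,-0.001,0,0.005],[0,0,0,0,0.005],[0,0,0,0,0.005],[0,0,0,0,0.005]]'
cat > e.py <<'E'
from m import *
o=r.observe(); T=o["tool_pos"]; print(T,o["wrist_force"]); zt=T[2]-.0117+.004
a,c=shot("side"); hsv=cv2.cvtColor(a,cv2.COLOR_BGR2HSV).astype(int); H,S,V=[hsv[...,i] for i in range(3)]
p=proj(c,[.577,-.157,zt])[0]; yy,xx=np.mgrid[:384,:512]
m=big((abs(xx-p[0])<60)&(abs(yy-p[1])<40)&(S>140)&(H<12)); print(m.sum(),hsv[int(p[1]),int(p[0])])
h=cv2.findContours(m.astype(np.uint8),0,1)[0]; h=max(h,key=cv2.contourArea)
q=cv2.approxPolyDP(cv2.convexHull(h),2.5,True).reshape(-1,2); P=onz(c,q,zt)
d=P[:,:2]-[.66,-.175]; th=np.radians(-12.1); R=np.array([[np.cos(th),np.sin(th)],[-np.sin(th),np.cos(th)]])
print(q.tolist(),"\nboard xy",(d@R.T).round(4).tolist()); print("tcp board",R@(T[:2]-[.66,-.175]))
br=big((abs(xx-330)<60)&(abs(yy-240)<45)&(V<75)&(S<90))
h=max(cv2.findContours(br.astype(np.uint8),0,1)[0],key=cv2.contourArea); q=cv2.approxPolyDP(cv2.convexHull(h),2.5,True).reshape(-1,2)
print("slate",q.tolist(),((onz(c,q,.032)[:,:2]-[.66,-.175])@R.T).round(4).tolist())
E
python3 e.py
```

```text
clock: 8.5
tool_pos: [0.5462, -0.1503, 0.0325]
eef_rot: [[-0.975, 0.22, 0.0], [0.22, 0.975, -0.0], [-0.0, -0.0, -1.0]]
wrist_force: [0.3, 0.3, -2.0]
width: 0.0107
finger_force: 87.9
[ 0.54622627 -0.15027337  0.03254228] [ 0.27478245  0.30269337 -2.04723462]
1323 [ 10 156 200]
[[286, 220], [283, 251], [235, 245], [241, 219]] 
board xy [[-0.0298, 0.051], [-0.0285, -0.0621], [-0.143, -0.0596], [-0.144, 0.0369]]
tcp board [-0.11642921  0.0003282 ]
slate [[325, 258], [297, 241], [325, 243]] [[0.0686, -0.0774], [0.0021, -0.0306], [0.0686, -0.0273]]
```

Run:
```python
from m import *
a,c=shot("side"); k=cv2.resize(a[200:280,220:360],None,fx=5,fy=5,interpolation=2)
O=np.array([.66,-.175]);th=np.radians(-12.1);B=np.array([[np.cos(th),-np.sin(th)],[np.sin(th),np.cos(th)]])
def dot(x,y,z,col):
    p=(proj(c,[*(O+B@[x,y]),z])[0]-[220,200]+.5)*5; cv2.circle(k,tuple(int(v) for v in p),3,col,-1)
for y in(.086,-.086): dot(0,y,.032,(0,255,255)); dot(.118,y,.032,(0,255,255))
for y in(.095,-.095): dot(-.15,y,.018,(255,0,0))
for y in(.06,-.06): dot(-.026,y,.0245,(0,255,0)); dot(-.146,y,.0245,(0,255,0))
cv2.imwrite("pics/g4.png",k)
```

```text
(no output)
```

View pics/g4.png

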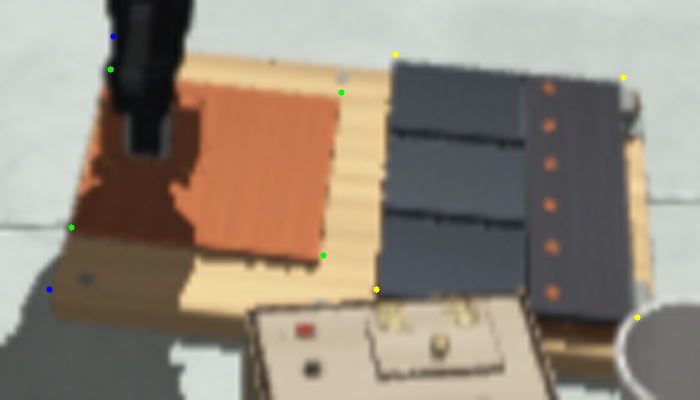

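All the overlay points sit about 1.3 px high, strip and slate alike, so that is a calibration bias. Relative to the board the strip is centred within about 1–2 mm: front edge (341,97)–(320,263), slate edge (396,62)–(378,290). Its yaw is about 0.01 rad clockwise. I correct that and settle it lightly on the deck.

```bash
python3 -m inch '[[0,0,-0.001,0.01,0.005],[0,0,-0.001,0,0.005],[0,0,-0.001,0,0.005],[0,0,-0.0005,0,0.005],[0,0,0,0,0.005],[0,0,0,0,0.005],[0,0,0,0,0.005],[0,0,0,0,0.005]]'
```

```text
clock: 9.6
tool_pos: [0.546, -0.1502, 0.0295]
eef_rot: [[-0.978, 0.21, 0.0], [0.21, 0.978, -0.0], [-0.0, -0.0, -1.0]]
wrist_force: [-3.0, 0.6, 6.4]
width: 0.011
finger_force: 89.1
```

In contact with the deck at about 6 N. Now I slide 44 mm under the slate edge.

```bash
python3 -m inch '[[0.0059,-0.00126,0,0,0.005],[0.0059,-0.00126,0,0,0.005],[0.0059,-0.00126,0,0,0.005],[0.0059,-0.00126,0,0,0.005],[0.0059,-0.00126,0,0,0.005],[0.0059,-0.00126,0,0,0.005],[0.0059,-0.00126,0,0,0.005],[0.002,-0.0004,0,0,0.005]]'; python3 e.py
```

```text
clock: 10.6
tool_pos: [0.5889, -0.1594, 0.0295]
eef_rot: [[-0.978, 0.21, -0.001], [0.21, 0.978, -0.0], [0.001, -0.0, -1.0]]
wrist_force: [-5.5, 0.8, 9.1]
width: 0.0108
finger_force: 89.3
[ 0.58889257 -0.15942729  0.02953686] [-5.51269512  0.78454941  9.09782347]
1135 [  9 106  72]
[[259, 218], [297, 222], [295, 252], [253, 249]] 
board xy [[-0.0994, 0.0516], [-0.0014, 0.0511], [-0.0003, -0.0581], [-0.0992, -0.0633]]
tcp board [-0.07279198  0.0003213 ]
slate [[278, 196], [271, 233], [271, 196]] [[-0.0586, 0.1398], [-0.0622, -0.012], [-0.0774, 0.1368]]
```

About 17 mm is under the slate, drag about 5.5 N. I advance 9 mm (still short of the earliest stop position), then go on in 4 mm steps.

```bash
python3 -m inch '[[0.0022,-0.00047,0,0,0.005],[0.0022,-0.00047,0,0,0.005],[0.0022,-0.00047,0,0,0.005],[0.0022,-0.00047,0,0,0.005],[0,0,0,0,0.005],[0,0,0,0,0.005],[0,0,0,0,0.005],[0,0,0,0,0.005]]'
python3 -m inch '[[0.001,-0.0002,0,0,0.005],[0.001,-0.0002,0,0,0.005],[0.001,-0.0002,0,0,0.005],[0.001,-0.0002,0,0,0.005],[0,0,0,0,0.005],[0,0,0,0,0.005],[0,0,0,0,0.005],[0,0,0,0,0.005]]'
```

```text
clock: 11.65
tool_pos: [0.5978, -0.1613, 0.0295]
eef_rot: [[-0.978, 0.21, -0.0], [0.21, 0.978, -0.0], [0.0, -0.0, -1.0]]
wrist_force: [-3.3, 0.7, 6.3]
width: 0.0104
finger_force: 88.9
clock: 12.65
tool_pos: [0.6016, -0.162, 0.0295]
eef_rot: [[-0.978, 0.21, -0.001], [0.21, 0.978, -0.0], [0.001, -0.0, -1.0]]
wrist_force: [-3.6, 0.4, 6.4]
width: 0.011
finger_force: 89.1
```

```bash
python3 -m inch '[[0.001,-0.0002,0,0,0.005],[0.001,-0.0002,0,0,0.005],[0.001,-0.0002,0,0,0.005],[0.001,-0.0002,0,0,0.005],[0,0,0,0,0.005],[0,0,0,0,0.005],[0,0,0,0,0.005],[0,0,0,0,0.005]]'
```

```text
clock: 13.65
tool_pos: [0.6056, -0.1628, 0.0295]
eef_rot: [[-0.978, 0.21, -0.001], [0.21, 0.978, -0.0], [0.001, -0.0, -1.0]]
wrist_force: [-4.9, 0.5, 6.9]
width: 0.0107
finger_force: 89.1
```

```bash
python3 -m inch '[[0.001,-0.0002,0,0,0.005],[0.001,-0.0002,0,0,0.005],[0.001,-0.0002,0,0,0.005],[0.001,-0.0002,0,0,0.005],[0,0,0,0,0.005],[0,0,0,0,0.005],[0,0,0,0,0.005],[0,0,0,0,0.005]]'
```

```text
clock: 14.65
tool_pos: [0.6096, -0.1637, 0.0295]
eef_rot: [[-0.978, 0.21, -0.001], [0.21, 0.978, -0.0], [0.001, -0.0, -1.0]]
wrist_force: [-3.6, 0.4, 6.3]
width: 0.0105
finger_force: 89.1
```

```bash
python3 -m inch '[[0.001,-0.0002,0,0,0.005],[0.001,-0.0002,0,0,0.005],[0.001,-0.0002,0,0,0.005],[0.001,-0.0002,0,0,0.005],[0,0,0,0,0.005],[0,0,0,0,0.005],[0,0,0,0,0.005],[0,0,0,0,0.005]]'
```

```text
clock: 15.65
tool_pos: [0.6108, -0.164, 0.0295]
eef_rot: [[-0.978, 0.21, -0.006], [0.21, 0.978, 0.0], [0.006, -0.001, -1.0]]
wrist_force: [-12.3, 1.7, 12.7]
width: 0.0107
finger_force: 90.2
```

The tool stopped at 1.2 mm of the commanded 4 mm and the force jumped, so this is probably the stop, about 40 mm behind the edge. I confirm with 2 mm more.

```bash
python3 -m inch '[[0.001,-0.0002,0,0,0.005],[0.001,-0.0002,0,0,0.005],[0,0,0,0,0.005],[0,0,0,0,0.005],[0,0,0,0,0.005],[0,0,0,0,0.005],[0,0,0,0,0.005],[0,0,0,0,0.005]]'
python3 - <<'E'
from m import *
o=r.observe(); print(o["tool_pos"],o["wrist_force"],o["moment"],o["qvel"].round(3))
a,c=shot("side"); cv2.imwrite("pics/g5.png",cv2.resize(a[200:280,220:360],None,fx=5,fy=5,interpolation=2))
E
```

```text
clock: 16.65
tool_pos: [0.6109, -0.164, 0.0295]
eef_rot: [[-0.978, 0.21, -0.009], [0.21, 0.978, 0.001], [0.009, -0.001, -1.0]]
wrist_force: [-17.1, 2.6, 17.0]
width: 0.0105
finger_force: 90.8
[ 0.61086427 -0.16401462  0.02949398] [-17.0664797    2.63020335  16.99401018] [0.40311308 2.79073584 0.16122574] [-0.002  0.066  0.053 -0.065  0.048  0.028]
```

View pics/g5.png

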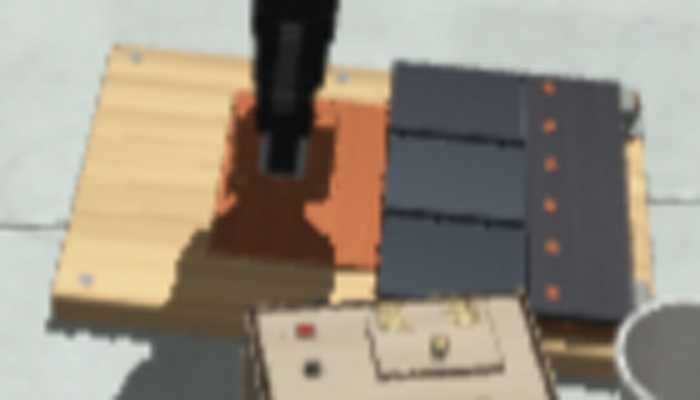

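The strip is hard against the stop: 2 mm of command moved it only 0.1 mm. The picture shows the slate flat (edge 393,65 to 380,290), the strip square and centred (rear edge 235,95 to 210,255) and the fingers on the rib. Wrist force shows 17 N down. Handing in.

```bash
python3 -c "
from workcell import r
print(r.sign_off())"
```

```text
the job is handed in; nothing more can be done
None
```

I handed in the job with the strip still gripped by its rib, slid under the slate until it came up against what I take to be the hidden stop (about 40 mm in), and pressed on the deck with about 17 N; the last picture shows it square and centred with the slate down, though no verdict came back from the judging.

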